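# Flag the empty hardware bin for reordering

## Robot

A 6-joint arm with a two-finger parallel gripper is mounted at the origin on the work surface. World frame = base frame: x ahead of the robot, y to its left, z up, the work surface at z = 0. Lengths are in m, angles in rad, forces in N, time in s.
With the tool pointing down it reaches from about 0.375 to 0.975 m from the base axis. Payload 3.8 kg.
Tool frame: the origin (TCP) lies on the mounting face of the last link; the fingertips stand 173 mm ahead of it and the grasp point (between the pads) lies 155 mm ahead of it; z points along the fingers, y is the direction in which the jaws open and shut (so a half turn about z gives the same grasp; the last joint's range is limited). The gripper opens to 85 mm and grips with 20 to 120 N. Pads are 22 mm wide; open, the fingers measure 114 mm over their backs; the gripper's body (76 mm by 85 mm) begins 54 mm behind the grasp point. The pads swing forward as they close: fully open they stand 13 mm farther back than shut.
Start: joints at [1.172, 0.264, 1.604, -0, 1.274, -0.037], TCP at [0.239, 0.631, 0.405] pointing down, gripper open.
Joint ranges: [-2.63, 2.63], [-0.94, 2.18], [0.31, 2.57], [-1.31, 4.45], [0, 2.66], [-2.55, 2.55]. Speed limits (rad/s): [2.57, 2.57, 3.14, 3.14, 3.14, 3.14].

## Interface

Orientations are given as a rotation vector (axis times angle).
In Python, from workcell import bot, imaging, order gives the robot as it stands. The module is installed in compiled form; this text tells all that it offers.
- The arm moves only by the shell command python3 -m creep 'ROWS' [OPENING] [FORCE]. ROWS is JSON, a list of rows, each an object with "slide": the shift along the tool's x, y, z each as a share of 25 mm, from -1 to 1, a list of three; "angular": the turn, a rotation vector about the tool's x, y, z each as a share of 4 degrees, from -1 to 1, a list of three. A call has 1 to 5 rows; each row shifts and turns the commanded pose from where the row before left it, along the tool's axes as they then stand; what a row does not reach is not made up. A row lasts 1/12 s, in which the tool goes at most 41.7 mm and 7.16 degrees, less where a joint would pass 70% of its speed; a pose out of reach is approached as far as the arm can. A call with a number of a shift or a turn outside -1 to 1 is refused whole. A call with a gripper value outside its range is refused whole. OPENING is the closure, from -1 (fully open) to 1 (shut), set as the call begins (- or left out, the last holds). The fingers move at their own pace and stop on an object; FORCE is the grip in N (left out, the last holds). Time passes only in rows, so rows that do not move let the fingers close. It gives the time, the measured TCP pose, the force and the opening at its end, in the units of the state.
- bot.read_state(): the state, without advancing time (a new reading comes with each control period).
- imaging.read_camera(name): name is "side" or "top" or "wrist"; returns (picture, depth): 480x640x3 uint8, red, green, blue; 480x640 float32, m along the optical axis (not along the pixel's ray), 0 where there is no reading.
- imaging.camera_model(name): a dict with "fovy" (degrees; the focal length in pixels is half the picture's height over the tangent of half this angle, whatever the lens; pixels are square), "cx", "cy" (the principal point, pixels), "k1" (the pictures are not rectified: a ray, as slopes to the right and down, at radius r is drawn at 1 + k1 r^2 times it, then the intrinsics apply), "camera_from_world" (4x4, takes a point from world to camera coordinates); the wrist camera has in their place "tool_from_camera" (4x4, takes a point from camera to tool coordinates, whose origin is the TCP and whose axes are the flange's). Camera axes: x right, y down, z forward; pixel columns grow to the right and rows downward; lengths in m; the calibration is good to about 2 mm. A picture is of the moment at which its call begins: read the wrist's pose just before it. camera_model takes no time and is no camera call.
- order.finish_job(): hands the job in, once; it reports no verdict.
The state is a dict: "time": time; "q": joint angles; "joint_vel": joint speeds; "joint_torque": joint torques, N m; "tool_pos": TCP position; "tcp_rot": TCP orientation; "wrist_force": force on the tool from outside, world axes, zero at the start; "torque": the same for the moment, N m; "width": opening from 0.0 (shut) to 1.0 (fully open).
Only numpy, scipy, OpenCV 4.12 (cv2) and the standard library are available. Lean on these libraries where they do the work, as an engineer would, in place of code of your own. Each camera call takes 0.05 s, during which the arm holds its last target.

## Task

Three blue hardware bins stand on the workshop bench, each with a hinged metal flag in front of it; all three flags lie over to the right as seen from the robot, or nearly so. One bin has run empty: with the fingertips, push that bin's flag up and over its pivot until it lies flat on its left side, showing its other face. Only push it, do not pinch it, and leave the other two flags and everything else on the bench as they are.

Things in the scene. Friction and masses are not known exactly. Their poses are not given: they have to be found in the camera images.
- bin_empty: Station of the empty bin, fixed: plywood base 220 x 120 x 8 mm with a blue open bin (110 x 110 mm, rim 58 mm above the bench, nothing in it) and, nearer the robot, the flag on its fork. Origin on the bench straight below the middle of the flag's pivot; x points from flag to bin, y to the left seen from the robot, z up. Base from x = -50 to 170 mm, bin from x = 55 to 165 mm.
- flag_empty_hub (a point): Middle of the empty bin's flag on its pivot axis, 70 mm above the bench. The axis runs along the station's x, between two fork posts at x = -31 and 31 mm (6 mm thick, 56 mm long arms along y) no higher than the pivot. Axes turn with the flag, parallel to the station's at joint 0. Paddle: aluminium, 4 mm thick, 50 mm wide along the pivot, about 60 g; one face has a dark bar, the other a disc.
- flag_empty_tip (a point): Middle of the free end of that paddle, 75 mm from the pivot axis (the flag's own -y side).
- flag_empty_tab (a point): End of a thumb tab of that flag. Two tabs, each 24 mm wide along the pivot, 4 mm thick and reaching 40 mm from the axis, stand square to the paddle right at the pivot, one on either face: with the paddle lying to the right, this tab stands straight up and the other hangs straight down. Pushing this tab to the left raises the paddle.
- flag_empty (a joint): Angle of the empty bin's flag, rad: 0 lying level to the right (station -y), 1.57 straight up, 3.14 lying level to the left; 0 and 3.14 are the stops. It starts between 0 and 0.25. The pivot is stiff: the flag stays at whatever angle it is left (0.4 to 1.6 N at a tab's end or 0.2 to 0.9 N at the paddle's end moves it), so it must be pushed all the way down.
- flag_rivets_tip (a point): Flag of the station whose bin is filled with copper-coloured rivets; to be left alone. Its flag is the same kind of aluminium paddle on the same fork as at the empty bin. This point is the middle of the paddle's free end, 75 mm from the pivot axis.
- flag_spacers_tip (a point): Flag of the station whose bin is filled with aluminium tube spacers; to be left alone. Its flag is the same kind of aluminium paddle on the same fork as at the empty bin. This point is the middle of the paddle's free end, 75 mm from the pivot axis.
- bin_rivets: Station of the bin filled with rivets: same build, size and frame as bin_empty.
- bin_spacers: Station of the bin filled with tube spacers: same build, size and frame as bin_empty.
- screwdriver: Screwdriver, 180 mm long, lying roughly along x in the gap between two stations; origin under its middle. Not part of the job.
- bracket: Small aluminium angle bracket, 50 x 28 x 28 mm, lying in the gap between two stations; origin under its middle. Not part of the job.
- tape: Roll of tape lying flat, 90 mm across, 24 mm high; origin under its centre. Not part of the job.
- spray: Spray can standing at the side, 60 mm across, 190 mm high; origin under its centre. Not part of the job.
- cup: Paper cup standing at the side, 72 mm across, 90 mm high; origin under its centre. Not part of the job.
- wrench: Open-end wrench, 170 mm long, lying flat; origin under its middle. Not part of the job.
- spool: Small wooden spool standing in front of the stations, 40 mm across, 32 mm high; origin under its centre. Not part of the job.

How it is judged:
By the outcome, as a careful person would: the job done as asked, in the order asked, and still so for the second after the job is handed in, with the robot touching nothing.
It also fails if it takes over 43 s, if anything falls off the work surface, if the arm or the gripper's body presses on something with over 40 N, if the wrist force passes 120 N, or if a joint passes its speed limit or range.

## Working session

There is one attempt and no reset: what is moved stays moved. The work goes in short steps, Python scripts to look and compute and a shell command to move; the robot and the scene stay as the last step left them, time stands still between calls to the robot, and variables do not carry over. Pictures are saved under pics/ and viewed, and the job is handed in when it is done.

```bash
mkdir -p pics; ls; python3 - <<'E'
from workcell import bot, imaging, order
import cv2, json, numpy as np
print(bot.read_state())
for n in ["side","top","wrist"]:
    p,d=imaging.read_camera(n)
    cv2.imwrite(f"pics/{n}0.png",p[:,:,::-1]); np.savez(f"{n}0.npz",p=p,d=d)
    print(n,imaging.camera_model(n))
E
```

```text
pics
{'time': 0.0, 'q': array([ 1.17208520e+00,  2.64774635e-01,  1.60539040e+00, -1.10163870e-05,
        1.27366411e+00, -3.68869231e-02]), 'joint_vel': array([-0.00137991, -0.00181614,  0.00101869,  0.00062444,  0.00235476,
        0.00052821]), 'joint_torque': array([-7.67792644e-04, -5.15131080e+01, -3.67307603e+01, -4.05948285e-04,
        1.34934837e-02, -1.59443829e-05]), 'tool_pos': array([0.23880026, 0.63098391, 0.40333824]), 'tcp_rot': array([-0.56516648, -3.08985564,  0.00343314]), 'wrist_force': array([-0.20760276, -0.46613841,  0.08330716]), 'torque': array([ 0.02657099, -0.0479318 ,  0.0470179 ]), 'width': 0.9965749000895111}
side {'fovy': 53.25849995181292, 'cx': 323.773591386013, 'cy': 244.37524613272987, 'k1': 0.0032822256060099685, 'camera_from_world': array([[ 0.98379892, -0.17917848, -0.00589595, -0.50479035],
       [-0.09830099, -0.51164568, -0.85355469,  0.110052  ],
       [ 0.149922  ,  0.84030576, -0.52096989,  1.02002274],
       [ 0.        ,  0.        ,  0.        ,  1.        ]])}
top {'fovy': 52.823222201964185, 'cx': 319.4706212196019, 'cy': 237.37528378443588, 'k1': -0.06169266491756692, 'camera_from_world': array([[-0.01936363, -0.99980906, -0.00262362, -0.01033179],
       [-0.98092789,  0.01950543, -0.19339084,  0.50853049],
       [ 0.19340509, -0.00117117, -0.98111829,  1.14866374],
       [ 0.        ,  0.        ,  0.        ,  1.        ]])}
wrist {'fovy': 62.41378225288318, 'cx': 317.7389165933005, 'cy': 241.46754987653821, 'k1': -0.026537939452660288, 'tool_from_camera': array([[-5.83805091e-04, -9.57953396e-01, -2.86923249e-01,
         7.25719581e-02],
       [ 9.99999671e-01, -7.21004964e-04,  3.72518628e-04,
         3.81441714e-04],
       [-5.63728571e-04, -2.86922937e-01,  9.57953501e-01,
         3.11184124e-02],
       [ 0.00000000e+00,  0.00000000e+00,  0.00000000e+00,
         1.00000000e+00]])}
```

View pics/top0.png

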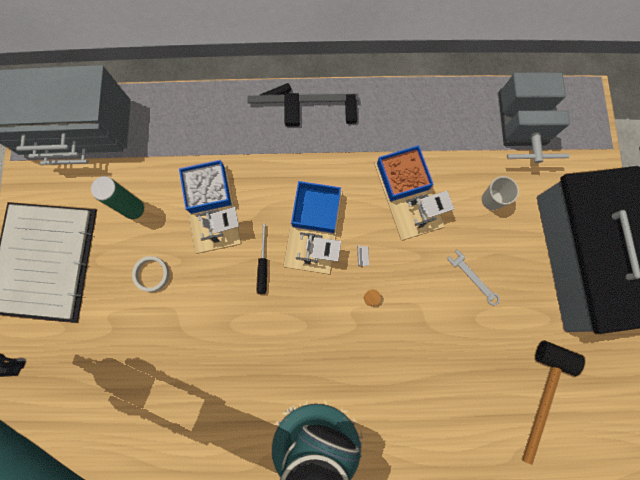

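View pics/side0.png

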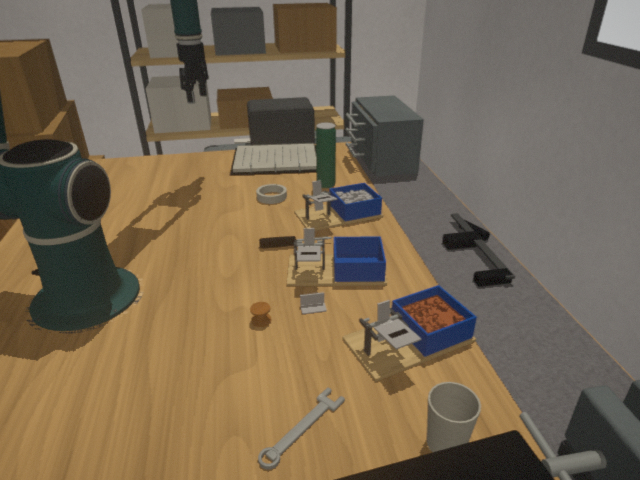

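View pics/wrist0.png

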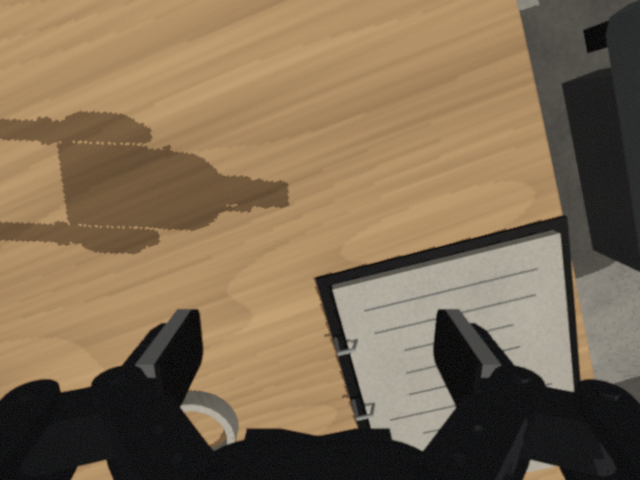

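The top view shows the empty bin in the middle, with its blue rim around (317,207) and its flag around (322,248). The spacers station is at the left (207,190) and the rivets station at the right (405,175). The screwdriver lies at (263,260), the bracket at (363,255) and the spool at (373,298). Next I'll measure the station and the flag.

```bash
cat > h.py <<'E'
import numpy as np, cv2
from workcell import imaging
def K(m):
    f=240/np.tan(np.radians(m["fovy"]/2)); return f,m["cx"],m["cy"],m["k1"]
def slopes(m,uv):
    f,cx,cy,k=K(m); uv=np.asarray(uv,float).reshape(-1,2)
    d=(uv-[cx,cy])/f; s=d.copy()
    for _ in range(10): s=d/(1+k*(s**2).sum(1,keepdims=True))
    return s
def cam(m):
    T=np.linalg.inv(m["camera_from_world"]); return T[:3,:3],T[:3,3]
def onplane(m,uv,z):
    R,o=cam(m); s=slopes(m,uv); d=np.c_[s,np.ones(len(s))]@R.T
    t=(z-o[2])/d[:,2]; return o+d*t[:,None]
def cloud(m,d,T=None):
    v,u=np.mgrid[0:480,0:640]; s=slopes(m,np.c_[u.ravel(),v.ravel()])
    P=np.c_[s,np.ones(len(s))]*d.ravel()[:,None]
    if T is None: T=np.linalg.inv(m["camera_from_world"])
    return (P@T[:3,:3].T+T[:3,3]).reshape(480,640,3)
def proj(m,P):
    P=np.asarray(P,float).reshape(-1,3); T=m["camera_from_world"]; c=P@T[:3,:3].T+T[:3,3]
    s=c[:,:2]/c[:,2:]; f,cx,cy,k=K(m); s=s*(1+k*(s**2).sum(1,keepdims=True)); return s*f+[cx,cy]
E
python3 - <<'E'
from h import *
m=imaging.camera_model("top"); z=np.load("top0.npz"); p,d=z["p"],z["d"]
hsv=cv2.cvtColor(p,cv2.COLOR_RGB2HSV)
b=cv2.inRange(hsv,(105,150,40),(125,255,255))
n,l,st,c=cv2.connectedComponentsWithStats(b)
C=cloud(m,d)
for i in range(1,n):
    if st[i,4]<300: continue
    cs,_=cv2.findContours((l==i).astype(np.uint8),cv2.RETR_EXTERNAL,cv2.CHAIN_APPROX_NONE)
    r=cv2.minAreaRect(cs[0]); q=onplane(m,cv2.boxPoints(r),0.058)
    print(st[i],r,"\n",q.round(4),q.mean(0).round(4),np.linalg.norm(q-np.roll(q,1,0),axis=1).round(3))
    pts=C[l==i]; print(np.percentile(pts[:,2],[1,50,99]))
    top=pts[pts[:,2]>0.05]
cv2.imwrite("pics/top0z.png",cv2.resize(p[160:310,220:400,::-1],None,fx=4.4,fy=4,interpolation=cv2.INTER_CUBIC)[:600,:792])
s=np.load("side0.npz")["p"]
cv2.imwrite("pics/side0z.png",cv2.resize(s[210:310,260:400,::-1],None,fx=5.6,fy=5.6,interpolation=cv2.INTER_CUBIC))
E
```

```text
[378 146  55  55 547] ((404.3999938964844, 172.69998168945312), (45.2205696105957, 45.853023529052734), 71.56504821777344) 
 [[ 0.7087 -0.1671  0.058 ]
 [ 0.7462 -0.2809  0.058 ]
 [ 0.6306 -0.3099  0.058 ]
 [ 0.5948 -0.198   0.058 ]] [ 0.6701 -0.239   0.058 ] [0.118 0.12  0.119 0.118]
[0.01838313 0.04941439 0.06358182]
[180 161  51  52 517] ((204.31964111328125, 186.64324951171875), (45.373809814453125, 44.96178436279297), 78.11134338378906) 
 [[0.6914 0.3381 0.058 ]
 [0.7135 0.2257 0.058 ]
 [0.5956 0.1995 0.058 ]
 [0.5741 0.3097 0.058 ]] [0.6436 0.2683 0.058 ] [0.121 0.115 0.121 0.112]
[0.01511316 0.04976323 0.06376436]
[ 292  182   49   51 1943] ((315.5184326171875, 206.5785369873047), (43.383636474609375, 45.33110809326172), 8.61564826965332) 
 [[ 0.5373  0.0504  0.058 ]
 [ 0.6528  0.0324  0.058 ]
 [ 0.6336 -0.0753  0.058 ]
 [ 0.5188 -0.0553  0.058 ]] [ 0.5856 -0.012   0.058 ] [0.107 0.117 0.109 0.116]
[0.00740422 0.01417396 0.06235544]
```

View pics/top0z.png

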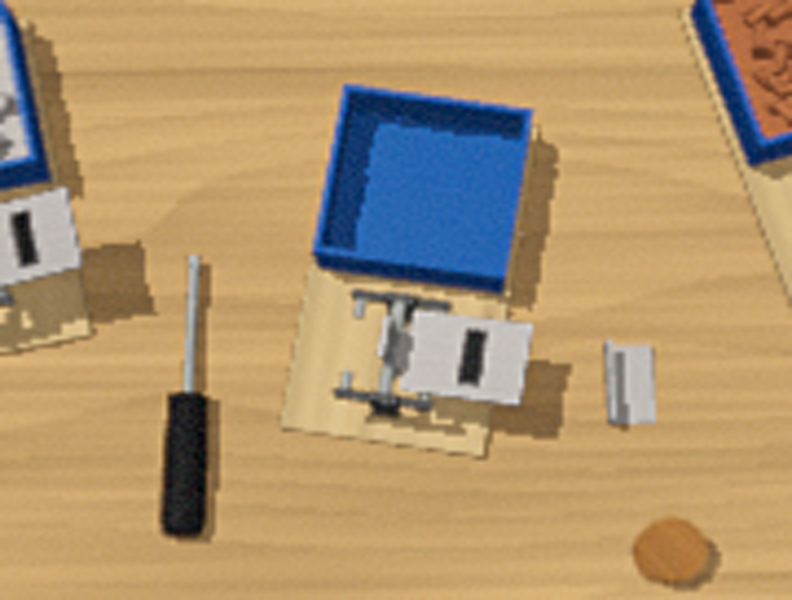

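View pics/side0z.png

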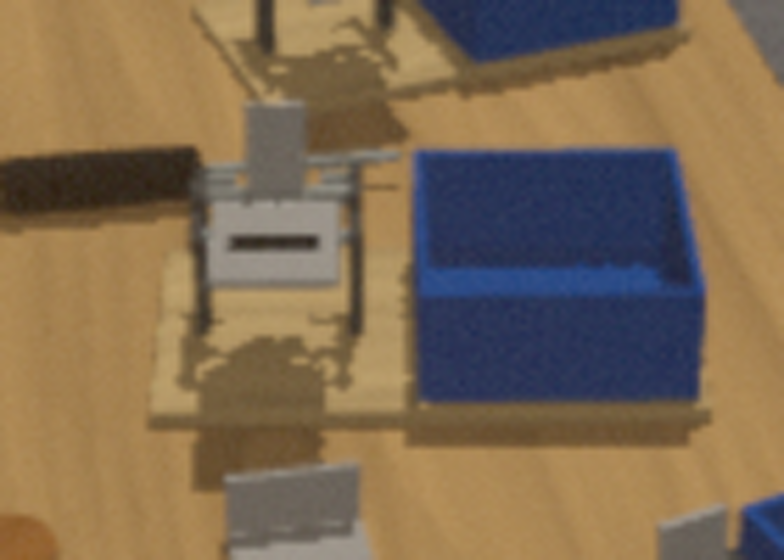

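```bash
python3 - <<'E'
from h import *
m=imaging.camera_model("top"); z=np.load("top0.npz"); p,d=z["p"],z["d"]
C=cloud(m,d); th=np.radians(-9.5)
hsv=cv2.cvtColor(p,cv2.COLOR_RGB2HSV)
print("axle mid",onplane(m,[[220+395/4.4,160+350/4]],0.07).round(4))
# base front corners z=.008
B=onplane(m,[[220+283/4.4,160+429/4],[220+486/4.4,160+458/4]],0.008); print("base front",B.round(4),np.linalg.norm(B[0]-B[1]), np.degrees(np.arctan2(*(B[0]-B[1])[:2]))*-1)
mask=cv2.inRange(hsv,(0,0,120),(180,60,255)); mask[:235]=0; mask[265:]=0; mask[:,:308]=0; mask[:,342:]=0
n,l,st,c=cv2.connectedComponentsWithStats(mask); print(st[1:][st[1:,4]>20])
i=1+st[1:,4].argmax(); cs,_=cv2.findContours((l==i).astype(np.uint8),0,1); r=cv2.minAreaRect(max(cs,key=cv2.contourArea)); print(r)
P=C[l==i]; print(np.percentile(P,[2,50,98],axis=0).round(4))
A=np.c_[P[:,:2]-P[:,:2].mean(0),np.ones(len(P))]; w,_,_,_=np.linalg.lstsq(A,P[:,2],rcond=None); print("plane",w)
print(onplane(m,cv2.boxPoints(r),0.072).round(4))
# table & scan of depth along the station
print("table z",np.median(C[300:330,150:250,2]))
np.set_printoptions(linewidth=200)
print((C[236:262,305:342:3,2]*1000).round(0).astype(int))
# bin via depth: rim pixels
rim=(C[:,:,2]>0.052)&(C[:,:,2]<0.066)&(hsv[:,:,0]>105)&(hsv[:,:,0]<125)&(hsv[:,:,1]>150)
rim[:,:280]=0;rim[:,345:]=0;rim[232:]=0
Q=C[rim]; r2=cv2.minAreaRect(Q[:,:2].astype(np.float32)); print(len(Q),r2)
ms=imaging.camera_model("side")
E
```

```text
axle mid [[0.4796 0.0037 0.07  ]]
base front [[ 0.4409  0.0704  0.008 ]
 [ 0.4202 -0.0463  0.008 ]] 0.11847962156572159 -10.092343444235834
[[308 235  33  27 551]]
((322.89190673828125, 248.6486358642578), (32.879798889160156, 23.015857696533203), 9.462322235107422)
[[ 0.4486 -0.0668  0.0671]
 [ 0.4758 -0.028   0.0761]
 [ 0.5056  0.0029  0.0828]]
plane [-2.14674327  0.35317906  0.07959658]
[[ 0.4555  0.0161  0.072 ]
 [ 0.5112  0.0061  0.072 ]
 [ 0.4963 -0.0725  0.072 ]
 [ 0.4408 -0.0618  0.072 ]]
table z 0.0007549824192478738
[[  11   54   75   71   71   71    8   11    9   11    7    2    2]
 [   6   47   76   48   64   69    5   11    7    7   13    1   -1]
 [   4   35   76   74   75   76   12    9    6    8    4    3   -3]
 [   9  110   75   75   72   74   76   74   11    7    4    2    0]
 [   4  107   72   74   77   76   74   75   75   81   76   -1    6]
 [   6  110   73   73   76   78   76   79   79   77   78   80    4]
 [   7  107   75   74   73   79   77   77   79   83   81   80   -5]
 [  10  105   75   73   75   73   75   79   80   79   76   79    3]
 [   6  101   74   76   
[... 612 characters left out ...]
72   79   77   74   79   76   79   78    2]
 [  10   74   78   76   75   80   75   79   76   79   81   77    2]
 [  11   73   76   75   73   79   72   77   76   77   81   79    2]
 [  11   73   70   79   71   77   79   79   81   79   82   79    2]
 [   5   71   75   75   77   81   78   80   78   77   77   79    1]
 [  75   75   10    9   72   75   73   74   75   77   81   79    0]
 [  76   77   68   12   67    3    7   79   75   77   82   75    4]
 [  70   74   74   66   71    7    7    7    7   79   79   -1    2]
 [  52 1225   63   71   69    8   13    9   13    4    1    3   -3]]
250 ((0.5892086029052734, -0.012884601950645447), (0.10775509476661682, 0.11039440333843231), 79.9631118774414)
```

The measurements agree to within a few millimetres:
- **Station yaw:** about -10°
- **Hub:** about (0.480, 0.005, 0.070)
- **Flag:** starts at roughly 0.08 rad, with the tab top near z = 0.11

I'll shut the fingers and swing over in an arc at this safe height, turning so that tool x becomes station +y (left).

```bash
python3 -m creep '[{"slide":[-1,0,0],"angular":[0,0,1]},{"slide":[-1,0,0],"angular":[0,0,1]},{"slide":[-1,0,0],"angular":[0,0,1]},{"slide":[-1,0,0],"angular":[0,0,1]},{"slide":[-1,0,0],"angular":[0,0,1]}]' 1 20
```

```text
time: 0.57
tool_pos: [0.3489, 0.571, 0.4041]
tcp_rot: [-1.098, -2.943, 0.001]
wrist_force: [0.2, 0.0, 0.4]
width: 0.292
```

```bash
R='unused'; python3 -m creep '[{"slide":[-1,0,0],"angular":[0,0,1]},{"slide":[-1,0,0],"angular":[0,0,1]},{"slide":[-1,0,0],"angular":[0,0,1]},{"slide":[-1,0,0],"angular":[0,0,1]},{"slide":[-1,0,0],"angular":[0,0,1]}]'
python3 -m creep '[{"slide":[-1,0,0],"angular":[0,0,1]},{"slide":[-1,0,0],"angular":[0,0,1]},{"slide":[-1,0,0],"angular":[0,0,1]},{"slide":[-1,0,0],"angular":[0,0,1]},{"slide":[-1,0,0],"angular":[0,0,1]}]'
python3 -m creep '[{"slide":[-1,0,0],"angular":[0,0,1]},{"slide":[-1,0,0],"angular":[0,0,1]},{"slide":[-1,0,0],"angular":[0,0,1]},{"slide":[-1,0,0],"angular":[0,0,1]},{"slide":[-1,0,0],"angular":[0,0,0.8]}]'
```

```text
time: 0.98
tool_pos: [0.4309, 0.477, 0.4041]
tcp_rot: [-1.593, -2.708, 0.001]
wrist_force: [1.2, -0.3, -0.3]
width: -0.003
time: 1.4
tool_pos: [0.4756, 0.3609, 0.4042]
tcp_rot: [-2.039, -2.39, 0.001]
wrist_force: [0.1, -0.1, -0.7]
width: -0.002
time: 1.82
tool_pos: [0.4779, 0.2365, 0.4043]
tcp_rot: [2.409, 2.017, -0.001]
wrist_force: [-0.1, 0.3, -0.5]
width: -0.001
```

```bash
cat >> h.py <<'E'
from workcell import bot
from scipy.spatial.transform import Rotation as Ro
HUB=np.array([0.4805,0.0055]); YAW=np.radians(-10)
def where():
    s=bot.read_state(); R=Ro.from_rotvec(s["tcp_rot"]).as_matrix(); tip=s["tool_pos"]+R[:,2]*0.173
    c,n=np.cos(YAW),np.sin(YAW); d=tip[:2]-HUB
    print("t",round(s["time"],2),"tip station mm",(1000*np.array([c*d[0]+n*d[1],-n*d[0]+c*d[1],tip[2]])).round(1),
      "tooly ang",np.degrees(np.arctan2(R[1,1],R[0,1])).round(2),"z",R[:,2].round(3),"F",s["wrist_force"].round(1),"w",round(float(s["width"]),3))
    return s,R,tip
def goto(xs,ys,z):
    s,R,tip=where(); c,n=np.cos(YAW),np.sin(YAW)
    t=np.array([HUB[0]+c*xs-n*ys,HUB[1]+n*xs+c*ys,z]); print("units",(R.T@(t-tip)/0.025).round(2))
E
python3 -c "
from h import *
goto(0,-25,0.23)"
```

```text
t 1.82 tip station mm [-42.7 226.9 231.3] tooly ang -10.13 z [-0. -0. -1.] F [-0.1  0.3 -0.5] w -0.001
units [-1.00907e+03  3.97000e+00  4.70000e-01]
```

```bash
python3 -m creep '[{"slide":[-1,0.2,0]},{"slide":[-1,0.2,0]},{"slide":[-1,0.2,0]},{"slide":[-1,0.2,0]},{"slide":[-1,0.2,0]}]'
python3 -m creep '[{"slide":[-1,0.2,0]},{"slide":[-1,0.2,0]},{"slide":[-1,0.2,0]},{"slide":[-1,0.1,0]},{"slide":[-1,0,0]}]'
python3 -m creep '[{"slide":[0,0,0]}]'
python3 - <<'E'
from h import *
s,R,tip=where()
p,d=imaging.read_camera("wrist"); np.savez("w1.npz",p=p,d=d,R=R,t=s["tool_pos"]); cv2.imwrite("pics/w1.png",p[:,:,::-1])
E
```

```text
t 1.82 tip station mm [-42.7 226.9 231.3] tooly ang -10.13 z [-0. -0. -1.] F [-0.1  0.3 -0.5] w -0.001validation failed for argument at $[0]...
validation failed for argument at $[0]...
validation failed for argument at $[0]...
```

View pics/w1.png

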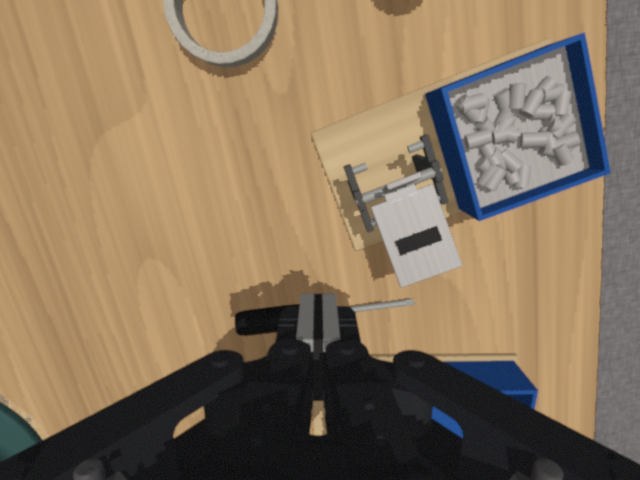

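The moves were refused because each row needs an "angular" entry, so the arm hasn't moved. This picture shows the spacers station at (450,170) and the screwdriver at (330,310).

```bash
python3 -m creep '[{"slide":[-1,0.2,0],"angular":[0,0,0]},{"slide":[-1,0.2,0],"angular":[0,0,0]},{"slide":[-1,0.2,0],"angular":[0,0,0]},{"slide":[-1,0.2,0],"angular":[0,0,0]},{"slide":[-1,0.2,0],"angular":[0,0,0]}]'
python3 -m creep '[{"slide":[-1,0.2,0],"angular":[0,0,0]},{"slide":[-1,0.2,0],"angular":[0,0,0]},{"slide":[-1,0.2,0],"angular":[0,0,0]},{"slide":[-1,0.1,0],"angular":[0,0,0]},{"slide":[-1,0,0],"angular":[0,0,0]}]'
python3 -m creep '[{"slide":[0,0,0],"angular":[0,0,0]}]'
python3 - <<'E'
from h import *
s,R,tip=where()
p,d=imaging.read_camera("wrist"); np.savez("w2.npz",p=p,d=d,R=R,t=s["tool_pos"]); cv2.imwrite("pics/w2.png",p[:,:,::-1])
E
```

```text
time: 2.28
tool_pos: [0.4807, 0.1093, 0.4045]
tcp_rot: [-2.405, -2.021, 0.0]
wrist_force: [-0.2, 0.7, 0.3]
width: -0.001
time: 2.7
tool_pos: [0.4766, -0.017, 0.4045]
tcp_rot: [-2.405, -2.021, 0.0]
wrist_force: [1.8, -0.3, -0.8]
width: -0.001
time: 2.78
tool_pos: [0.4761, -0.0188, 0.4044]
tcp_rot: [2.407, 2.017, -0.003]
wrist_force: [0.7, 0.1, 0.6]
width: 0.004
t 2.78 tip station mm [-2.000e-01 -2.500e+01  2.314e+02] tooly ang -10.09 z [-0.001 -0.002 -1.   ] F [0.7 0.1 0.6] w 0.004
```

View pics/w2.png

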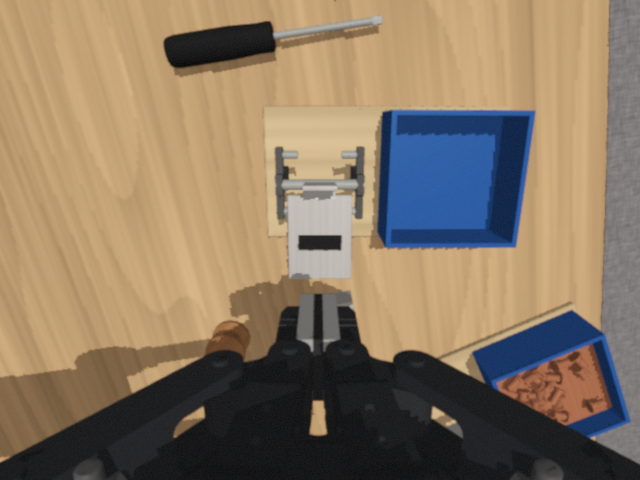

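In the wrist view the flag lies straight below the tool. The axle ends are at (281,184) and (360,184), the paddle's free end is at row 278, and the bar face is up. I'll check the hub position from these pixels.

```bash
python3 - <<'E'
from h import *
z=np.load("w2.npz"); m=imaging.camera_model("wrist"); T=np.eye(4); T[:3,:3]=z["R"]; T[:3,3]=z["t"]; W=T@m["tool_from_camera"]
m["camera_from_world"]=np.linalg.inv(W)
c,n=np.cos(YAW),np.sin(YAW)
def st(P): d=P[:,:2]-HUB; return np.c_[c*d[:,0]+n*d[:,1],-n*d[:,0]+c*d[:,1],P[:,2]]*1000
print("axle ends,mid",st(onplane(m,[[279.5,184],[360,184],[319.7,184]],0.07)).round(1))
print("paddle end",st(onplane(m,[[289,278],[351,278]],0.078)).round(1))
print("bin rim",st(onplane(m,[[381,246],[516,246],[381,111],[533,112]],0.058)).round(1))
C=cloud(m,z["d"],W); q=st(C[190:276,295:346].reshape(-1,3)); q=q[(q[:,2]>60)&(q[:,2]<95)]
print(np.polyfit(q[:,1],q[:,2],1))
t=st(C[178:196,300:338].reshape(-1,3)); t=t[t[:,2]>85]; print(len(t),np.percentile(t,[5,50,95],axis=0).round(1))
E
```

```text
axle ends,mid [[-29.    3.4  70. ]
 [ 32.7   3.2  70. ]
 [  1.8   3.3  70. ]]
paddle end [[-22.9 -70.8  78. ]
 [ 26.8 -70.9  78. ]]
bin rim [[ 52.9 -50.4  58. ]
 [166.5 -50.6  58. ]
 [ 48.4  56.9  58. ]
 [164.8  56.6  58. ]]
[-0.0871795  71.95760217]
280 [[ -9.2   5.1  88. ]
 [  1.1   7.  108.9]
 [ 11.9   8.4 110.5]]
```

The wrist view puts the hub about 3 mm further left and 1.5 mm further back than my estimate, so I'll adopt that. The flag angle is 0.087 rad, the tab top is at z ≈ 0.110, and the paddle is 50 mm wide as specified. Now I'll lower the tips to z ≈ 0.092, to the right of the tab.

```bash
sed -i 's/HUB=np.array.*; YAW/HUB=np.array([0.4825,0.0082]); YAW/' h.py
python3 -m creep '[{"slide":[0,0.06,1],"angular":[0,0,0]},{"slide":[0,0,1],"angular":[0,0,0]},{"slide":[0,0,1],"angular":[0,0,0]},{"slide":[0,0,1],"angular":[0,0,0]},{"slide":[0,0,1],"angular":[0,0,0]}]'
python3 -m creep '[{"slide":[0,0,0.3],"angular":[0,0,0]},{"slide":[0,0,0.25],"angular":[0,0,0]},{"slide":[0,0,0],"angular":[0,0,0]}]'
python3 -c "
from h import *
where()"
```

```text
time: 3.25
tool_pos: [0.4781, -0.0151, 0.2786]
tcp_rot: [-2.404, -2.022, -0.001]
wrist_force: [-0.2, -0.3, 0.1]
width: -0.003
time: 3.5
tool_pos: [0.478, -0.0155, 0.2652]
tcp_rot: [-2.404, -2.021, 0.002]
wrist_force: [-0.1, -0.8, 0.7]
width: 0.003
t 3.5 tip station mm [ -0.7 -24.2  92.2] tooly ang -9.89 z [-0.002  0.    -1.   ] F [-0.1 -0.8  0.7] w 0.003
```

```bash
python3 -m creep '[{"slide":[0.3,0,0],"angular":[0,0,0]},{"slide":[0.3,0,0],"angular":[0,0,0]},{"slide":[0.3,0,0],"angular":[0,0,0]},{"slide":[0.3,0,0],"angular":[0,0,0]},{"slide":[0.3,0,0],"angular":[0,0,0]}]'
python3 -c "
from h import *
where()
p,d=imaging.read_camera('side'); cv2.imwrite('pics/s1.png',cv2.resize(p[170:320,220:420,::-1],None,fx=4,fy=4))"
```

```text
time: 3.92
tool_pos: [0.4851, 0.0216, 0.2668]
tcp_rot: [2.404, 2.02, 0.002]
wrist_force: [-0.6, -1.3, 1.9]
width: -0.002
t 3.92 tip station mm [ 0.6 13.7 93.8] tooly ang -9.91 z [ 0.002 -0.    -1.   ] F [-0.6 -1.3  1.9] w -0.002
```

View pics/s1.png

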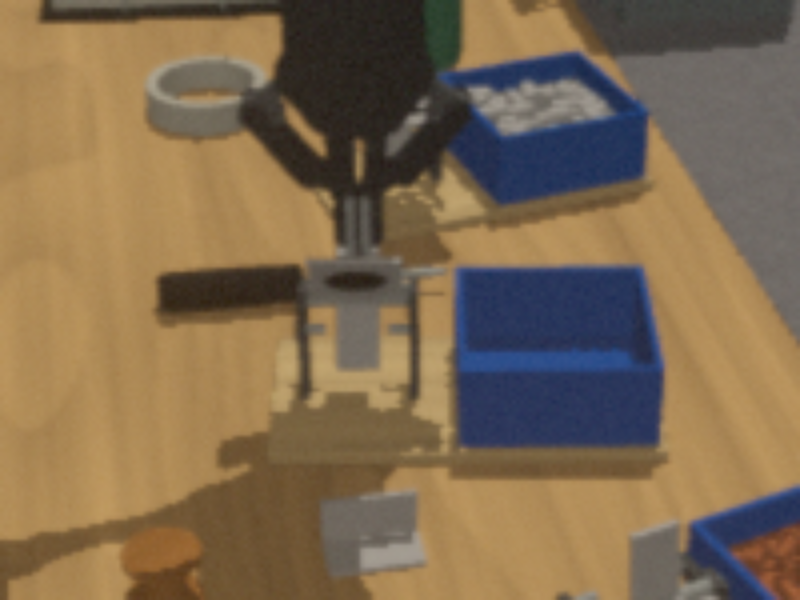

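The push is working. The paddle has come up about 45° and its disc face (at 355,280) is turning toward the side camera. Wrist force is only about 2 N, so I'll keep pushing left and slightly down.

```bash
python3 -m creep '[{"slide":[0.25,0,0.1],"angular":[0,0,0]},{"slide":[0.2,0,0.15],"angular":[0,0,0]},{"slide":[0.15,0,0.15],"angular":[0,0,0]},{"slide":[0,0,0.15],"angular":[0,0,0]},{"slide":[0,0,0],"angular":[0,0,0]}]'
python3 -c "
from h import *
where()
p,d=imaging.read_camera('side'); cv2.imwrite('pics/s2.png',cv2.resize(p[170:320,220:420,::-1],None,fx=4,fy=4))"
```

```text
time: 4.38
tool_pos: [0.4869, 0.036, 0.2511]
tcp_rot: [-2.404, -2.02, 0.001]
wrist_force: [0.3, 0.3, 0.6]
width: 0.001
t 4.38 tip station mm [-0.8 28.2 78.1] tooly ang -9.92 z [-0.001  0.    -1.   ] F [0.3 0.3 0.6] w 0.001
```

View pics/s2.png

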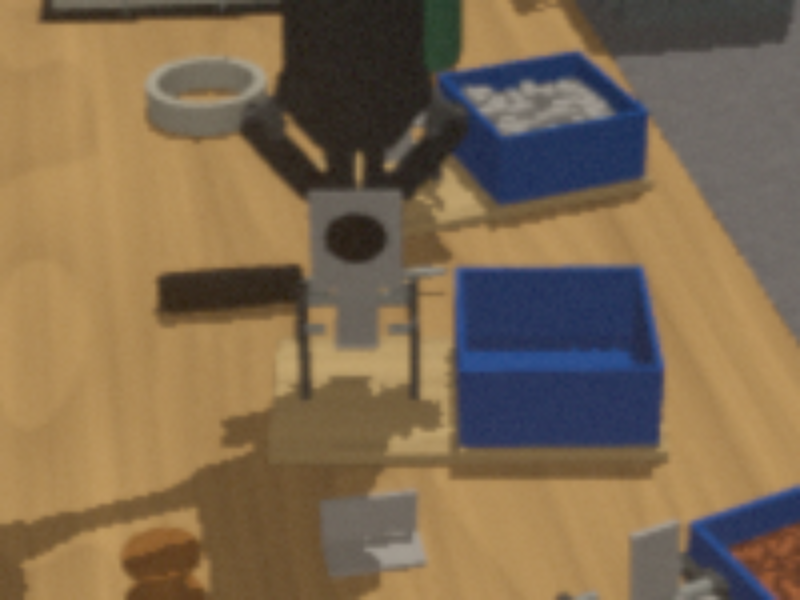

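The paddle now stands at about 75–80° with the disc at (355,237). Next I'll lift clear over its end, cross to the right side and come down behind it.

```bash
python3 -m creep '[{"slide":[0,0,-1],"angular":[0,0,0]},{"slide":[0,0,-1],"angular":[0,0,0]},{"slide":[0,0,-1],"angular":[0,0,0]},{"slide":[0,0,-0.7],"angular":[0,0,0]},{"slide":[0,0,0],"angular":[0,0,0]}]'
python3 -m creep '[{"slide":[-1,0,0],"angular":[0,0,0]},{"slide":[-1,0,0],"angular":[0,0,0]},{"slide":[-1,0,0],"angular":[0,0,0]},{"slide":[0,0,0],"angular":[0,0,0]}]'
python3 -c "
from h import *
where()
p,d=imaging.read_camera('side'); cv2.imwrite('pics/s3.png',cv2.resize(p[170:320,220:420,::-1],None,fx=4,fy=4))"
```

```text
time: 4.85
tool_pos: [0.4889, 0.0354, 0.3491]
tcp_rot: [2.402, 2.017, 0.01]
wrist_force: [0.7, 0.5, 0.2]
width: -0.005
time: 5.18
tool_pos: [0.4732, -0.041, 0.3433]
tcp_rot: [-2.408, -2.018, 0.004]
wrist_force: [0.4, -0.6, -0.7]
width: -0.001
t 5.18 tip station mm [ -1.  -50.4 170.3] tooly ang -10.07 z [-0.002 -0.002 -1.   ] F [ 0.4 -0.6 -0.7] w -0.001
```

View pics/s3.png

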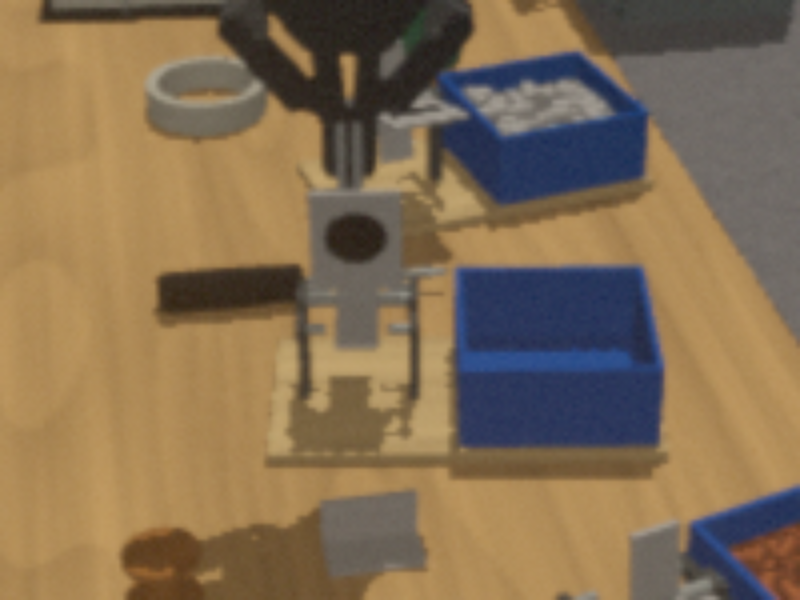

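The fingertips (345,180) are now on the right of the paddle and just above its end, and nothing else has been disturbed. I'll lower to z ≈ 0.115 and then push left.

```bash
python3 -m creep '[{"slide":[0,0,0.8],"angular":[0,0,0]},{"slide":[0,0,0.8],"angular":[0,0,0]},{"slide":[0,0,0.6],"angular":[0,0,0]},{"slide":[0,0,0],"angular":[0,0,0]}]'
python3 -m creep '[{"slide":[0.4,0,0],"angular":[0,0,0]},{"slide":[0.4,0,0],"angular":[0,0,0]},{"slide":[0.4,0,0],"angular":[0,0,0]},{"slide":[0.4,0,0],"angular":[0,0,0]},{"slide":[0.4,0,0],"angular":[0,0,0]}]'
python3 -c "
from h import *
where()
p,d=imaging.read_camera('side'); cv2.imwrite('pics/s4.png',cv2.resize(p[170:320,220:420,::-1],None,fx=4,fy=4))"
```

```text
time: 5.57
tool_pos: [0.4722, -0.0375, 0.2854]
tcp_rot: [-2.401, -2.017, 0.008]
wrist_force: [-0.1, -0.2, -0.6]
width: -0.001
time: 5.98
tool_pos: [0.4835, 0.0123, 0.2907]
tcp_rot: [2.404, 2.021, 0.002]
wrist_force: [0.0, -1.0, -0.7]
width: -0.002
t 5.98 tip station mm [  0.6   4.3 117.7] tooly ang -9.88 z [ 0.002 -0.    -1.   ] F [ 0.  -1.  -0.7] w -0.002
```

View pics/s4.png

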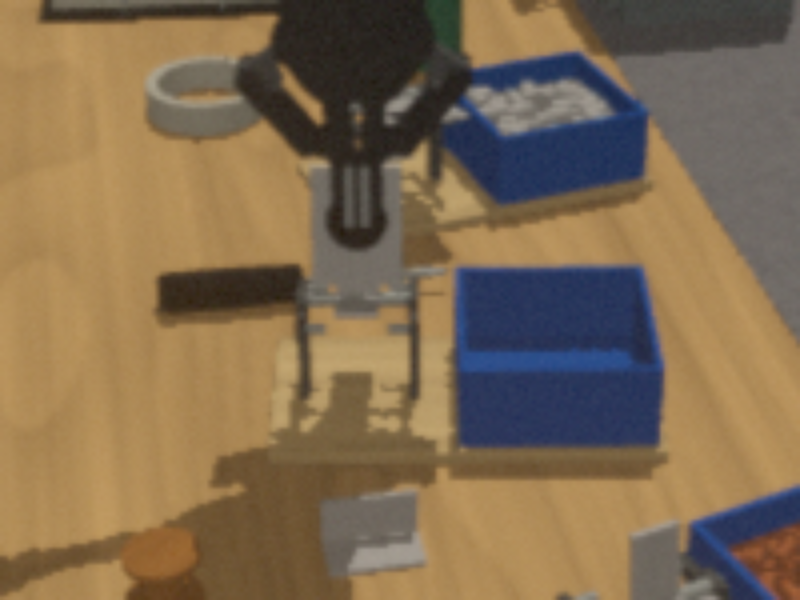

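The paddle is past vertical, at about 108°. I'll follow its arc left and down.

```bash
python3 -m creep '[{"slide":[0.3,0,0.15],"angular":[0,0,0]},{"slide":[0.3,0,0.15],"angular":[0,0,0]},{"slide":[0.2,0,0.25],"angular":[0,0,0]},{"slide":[0.2,0,0.25],"angular":[0,0,0]},{"slide":[0.15,0,0.25],"angular":[0,0,0]}]'
python3 -c "
from h import *
where()"
```

```text
time: 6.45
tool_pos: [0.4879, 0.0398, 0.2627]
tcp_rot: [-2.405, -2.021, -0.0]
wrist_force: [0.5, -0.8, 0.4]
width: -0.001
t 6.45 tip station mm [-0.2 32.1 89.7] tooly ang -9.92 z [-0.  0. -1.] F [ 0.5 -0.8  0.4] w -0.001
```

```bash
python3 -m creep '[{"slide":[0.15,0,0.2],"angular":[0,0,0]},{"slide":[0.1,0,0.2],"angular":[0,0,0]},{"slide":[0.1,0,0.15],"angular":[0,0,0]},{"slide":[0,0,0],"angular":[0,0,0]}]'
python3 -c "
from h import *
where()
p,d=imaging.read_camera('side'); cv2.imwrite('pics/s5.png',cv2.resize(p[170:320,220:420,::-1],None,fx=4,fy=4))"
```

```text
time: 6.78
tool_pos: [0.4889, 0.0482, 0.2484]
tcp_rot: [-2.404, -2.02, 0.002]
wrist_force: [-1.3, 0.2, -0.8]
width: -0.003
t 6.78 tip station mm [-1.  40.4 75.4] tooly ang -9.93 z [-0.002  0.    -1.   ] F [-1.3  0.2 -0.8] w -0.003
```

View pics/s5.png

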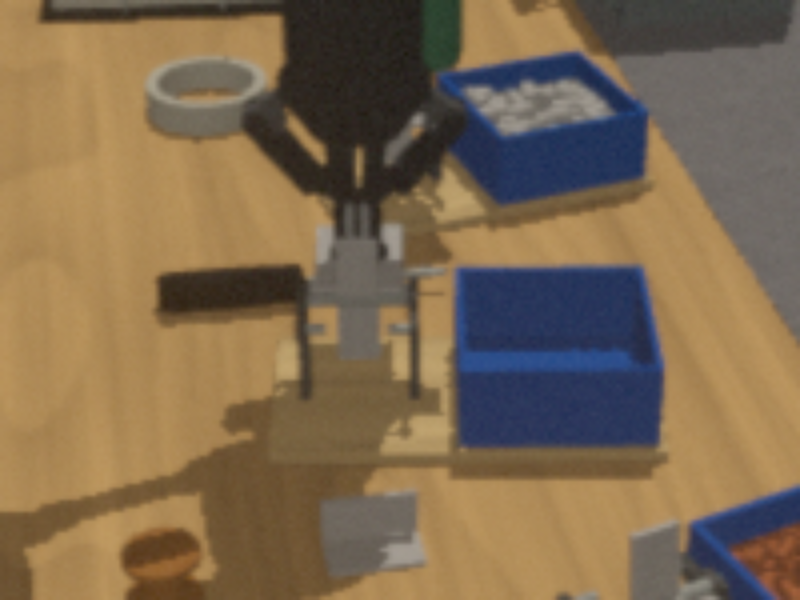

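The flag is nearly down, with the finger bottom at z = 75. I'll slide a little further out along the paddle and press down in small steps until the stop shows up in the force.

```bash
python3 -m creep '[{"slide":[0.2,0,0.05],"angular":[0,0,0]},{"slide":[0.2,0,0.05],"angular":[0,0,0]},{"slide":[0,0,0],"angular":[0,0,0]}]'
python3 -m creep '[{"slide":[0,0,0.06],"angular":[0,0,0]},{"slide":[0,0,0],"angular":[0,0,0]}]'
python3 -c "
from h import *
where()"
```

```text
time: 7.08
tool_pos: [0.4914, 0.0584, 0.2473]
tcp_rot: [2.405, 2.021, 0.001]
wrist_force: [0.8, -0.8, 0.3]
width: -0.001
time: 7.25
tool_pos: [0.4912, 0.0579, 0.2457]
tcp_rot: [2.405, 2.021, 0.0]
wrist_force: [0.3, 0.2, -0.4]
width: -0.004
t 7.25 tip station mm [-0.1 50.5 72.7] tooly ang -9.91 z [ 0.  0. -1.] F [ 0.3  0.2 -0.4] w -0.004
```

```bash
python3 -m creep '[{"slide":[0,0,0.05],"angular":[0,0,0]},{"slide":[0,0,0],"angular":[0,0,0]}]'
python3 -m creep '[{"slide":[0,0,0.05],"angular":[0,0,0]},{"slide":[0,0,0],"angular":[0,0,0]}]'
python3 -m creep '[{"slide":[0,0,0.05],"angular":[0,0,0]},{"slide":[0,0,0],"angular":[0,0,0]}]'
```

```text
time: 7.42
tool_pos: [0.4913, 0.0578, 0.2453]
tcp_rot: [-2.405, -2.021, -0.0]
wrist_force: [-1.9, 0.9, 5.6]
width: -0.002
time: 7.58
tool_pos: [0.4915, 0.0578, 0.2451]
tcp_rot: [-2.406, -2.02, -0.0]
wrist_force: [-6.0, 0.2, 12.9]
width: 0.002
time: 7.75
tool_pos: [0.4915, 0.0578, 0.2449]
tcp_rot: [-2.406, -2.02, -0.0]
wrist_force: [-7.7, 0.6, 20.8]
width: 0.002
```

The stop is firm: z is held at 72 mm, which is the height of a level paddle's top face, and the force rises to 21 N. I'll lift straight up, move well clear, and check.

```bash
python3 -m creep '[{"slide":[0,0,-0.4],"angular":[0,0,0]},{"slide":[0,0,-1],"angular":[0,0,0]},{"slide":[0,0,-1],"angular":[0,0,0]},{"slide":[0,0,-1],"angular":[0,0,0]},{"slide":[0,0,-1],"angular":[0,0,0]}]'
python3 -m creep '[{"slide":[0,0,-1],"angular":[0,0,0]},{"slide":[0,0,-1],"angular":[0,0,0]},{"slide":[-1,0,0],"angular":[0,0,0]},{"slide":[-1,0,0],"angular":[0,0,0]},{"slide":[-0.5,0,0],"angular":[0,0,0]}]'
python3 -m creep '[{"slide":[0,0,0],"angular":[0,0,0]},{"slide":[0,0,0],"angular":[0,0,0]}]'
python3 - <<'E'
from h import *
s,R,tip=where()
p,d=imaging.read_camera("wrist"); cv2.imwrite("pics/w3.png",p[:,:,::-1])
m=imaging.camera_model("wrist"); T=np.eye(4); T[:3,:3]=R; T[:3,3]=s["tool_pos"]; W=T@m["tool_from_camera"]
C=cloud(m,d,W); c,n=np.cos(YAW),np.sin(YAW)
D=C[...,:2]-HUB; S=np.dstack([c*D[...,0]+n*D[...,1],-n*D[...,0]+c*D[...,1],C[...,2]])*1000
k=(abs(S[...,0])<22)&(S[...,1]>8)&(S[...,1]<72)&(S[...,2]>55)&(S[...,2]<100); q=S[k]
print(len(q),np.polyfit(q[:,1],q[:,2],1))
p,d=imaging.read_camera("side"); cv2.imwrite("pics/s6.png",p[:,:,::-1])
p2,_=imaging.read_camera("top"); cv2.imwrite("pics/top6.png",p2[:,:,::-1])
a=cv2.absdiff(p2,np.load("top0.npz")["p"]).max(2); a[:,:170]=a[:,:170]
n_,l,st,_=cv2.connectedComponentsWithStats((a>60).astype(np.uint8)); print(st[1:][st[1:,4]>15])
E
```

```text
time: 8.17
tool_pos: [0.4908, 0.0576, 0.353]
tcp_rot: [-2.405, -2.021, 0.0]
wrist_force: [1.2, -0.1, 0.0]
width: -0.002
time: 8.58
tool_pos: [0.48, -0.0053, 0.4029]
tcp_rot: [2.404, 2.02, 0.001]
wrist_force: [-0.3, 0.3, -0.2]
width: 0.001
time: 8.75
tool_pos: [0.4801, -0.0043, 0.402]
tcp_rot: [-2.407, -2.019, -0.001]
wrist_force: [0.8, 0.9, -0.2]
width: -0.001
t 8.75 tip station mm [-1.00e-01 -1.27e+01  2.29e+02] tooly ang -10.04 z [ 0.  0. -1.] F [ 0.8  0.9 -0.2] w -0.001
5207 [1.40337193e-03 7.18347474e+01]
[[   73   152   284   328 28682]
 [    0   353    26    24   449]
 [    0   420    85    60  2612]
 [  353   422    25    18   236]
 [  308   425    14     6    49]
 [  303   427    55    26   167]
 [  283   434    12    21   106]
 [  280   454    10    21    42]
 [  283   455    58    25   606]
 [  361   458     6    22    79]
 [  351   464     9    16    72]]
```

View pics/w3.png

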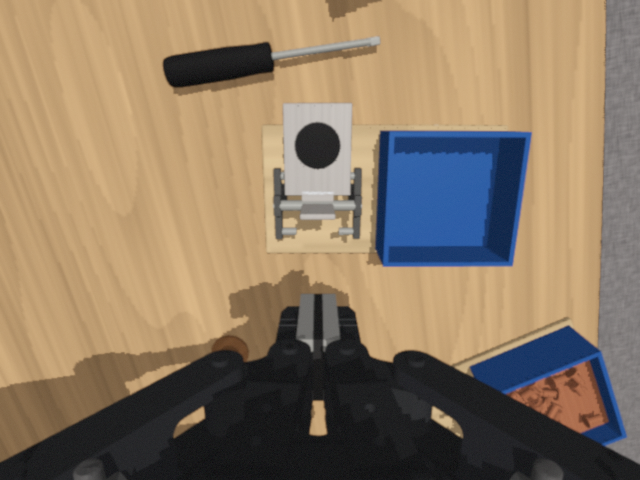

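View pics/s6.png

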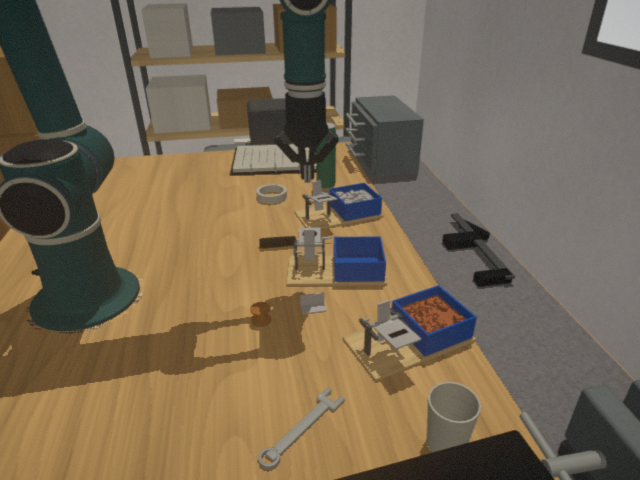

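View pics/top6.png

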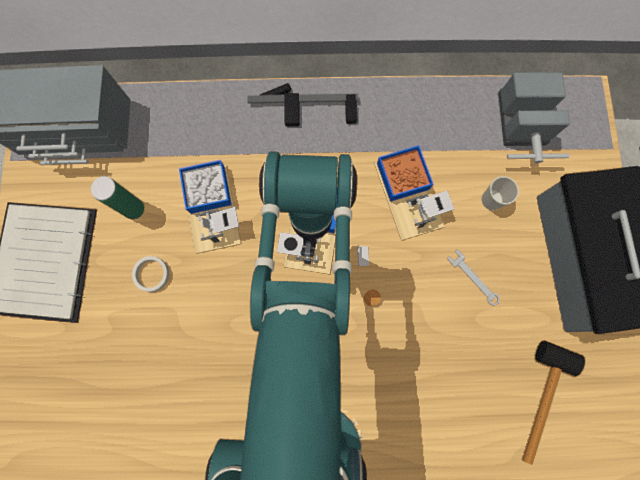

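The flag lies flat on its left side with the disc facing up (wrist view 318,145). The fitted plane has a slope of 0.0014 and sits at z = 71.8 mm. The other two flags, the bracket, spool, screwdriver and the rest are where they were, and the tool is clear of everything.

```bash
python3 -c "
from workcell import order
print(order.finish_job())"
```

```text
the job is handed in; nothing more can be done
None
```

The empty bin's flag now lies flat on its left side with the disc face up, and I've handed the job in. It took about 9 s of the 43 s allowed.

**How:** I kept the fingers shut and only pushed, never pinched. First I pushed the upper thumb tab to the left, which raised the paddle to about 75–80°. Then I lifted over its end, came down on its right side, and pushed it over and down until it met the stop.

**Last checks:**
- **Flag:** the stop held firm at z ≈ 72 mm, with a wrist force of about 22 N. After I lifted off, the wrist camera's depth put the paddle within 0.0014 rad of level, with its top face at 71.8 mm; a level paddle would read 72 mm.
- **Everything else:** the other two flags and the loose items look unchanged in the top, side and wrist pictures. I judged this by eye, because the arm and its shadow spoiled the automatic before/after comparison. In the last top view the arm hides the screwdriver, but the wrist view shows it where it was.

**Disagreements:** the top and wrist cameras placed the pivot about 3 mm apart. I used the wrist value, and it fitted the contacts. One set of moves was refused for a missing field, and the arm did not move.

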